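# Hold a shelf bracket to a sprung upright for bolting

### The arm

A 7-joint arm with a two-finger parallel gripper is mounted at the origin on the work surface. World frame = base frame: x ahead of the robot, y to its left, z up, the work surface at z = 0. Lengths are in m, angles in rad, forces in N, time in s.
With the tool pointing down it reaches from about 0.4 to 0.875 m from the base axis. Payload 19.3 kg.
Tool frame: the origin (TCP) lies where the fingers leave the gripper's body, on its centre line; the fingertips stand bot.tip_reach ahead of it and the grasp point (between the pads) lies 54 mm ahead of it (bot.tip_reach is the distance from the TCP to the fingertips, in m); z points along the fingers, y is the line along which they close (so a half turn about z gives the same grasp; the last joint's range is limited). The gripper opens to 85 mm and grips with 20 to 120 N. Pads are 22 mm wide; open, the fingers measure 114 mm over their backs; the gripper's body (76 mm by 85 mm) begins 54 mm behind the grasp point. The pads swing forward as they close: fully open they stand 13 mm farther back than shut.
Start: joints at [-1.365, 0.521, -0.036, 1.599, 0.021, 1.021, -0.113], TCP at [0.17, 0.601, 0.304] pointing down, gripper open.
Joint ranges: [-2.91, 2.91], [-0.3, 2.13], [-1.5, 1.42], [0.17, 2.43], [-1.26, 4.41], [0.16, 1.93], [-2.52, 2.52]. Speed limits (rad/s): [1.89, 1.89, 2.39, 2.39, 3.01, 3.01, 3.01].

### API

Orientations are given as [roll, pitch, yaw] about the fixed x, y, z axes, in that order (R = Rz(yaw) Ry(pitch) Rx(roll)).
In Python, from workcell import bot gives the robot as it stands. The module is installed in compiled form; this text tells all that it offers.
- The arm moves only by the shell command python3 -m jog 'ROWS' [FORCE]. ROWS is JSON, a list that holds one entry, the list of rows, each a list of 7 numbers: the shift along the tool's x, y, z in mm, then the turn, a rotation vector about the tool's x, y, z in rad, then the opening, from 0 (shut) to 1 (fully open). In form: [[[tx, ty, tz, wx, wy, wz, fingers], ...]]. A call has 1 to 5 rows; each row shifts and turns the commanded pose from where the row before left it, along the tool's axes as they then stand; what a row does not reach is not made up. A row lasts 1/10 s, in which the tool goes at most 50 mm and 8.59 degrees, less where a joint would pass 70% of its speed; a pose out of reach is approached as far as the arm can. A call is refused whole if a number of a shift passes 50 or a number of a turn 0.15, either way. A call with a gripper value outside its range is refused whole. The fingers move at their own pace and stop on an object; FORCE is the grip in N (left out, the last holds). Time passes only in rows, so rows that do not move let the fingers close. It gives the time, the measured TCP pose, the force, the opening and the grip force at its end, in the units of the state.
- bot.observe(): the state, without advancing time (a new reading comes with each control period).
- bot.grab_frame(name): name is "scene" or "top" or "wrist"; returns a dict with "img" (420x560x3 uint8, red, green, blue), "intrinsics" (3x3 intrinsics, pixels), "R" (3x3) and "t" (3): a world point X has camera coordinates R X + t; the wrist camera has in their place "tool_from_camera" (4x4, takes a point from camera to tool coordinates, whose origin is the TCP and whose axes are the flange's). Camera axes: x right, y down, z forward; pixel columns grow to the right and rows downward; lengths in m; the calibration is good to about 2 mm. A picture is of the moment at which its call begins: read the wrist's pose just before it. There is no depth.
- bot.job_done(): hands the job in; it is judged then, once.
Trained networks look in a picture, given as the dict that the camera call returned (one of the last four; its "shot" number tells which), for a name from the list of things; names that differ only in an ending like _2 or _b are one class to them, and where a whole thing is asked for, a point or a joint stands for the part that bears it (a point fixed in the world has none). Each returns a list of dicts, best first, with "conf" (0 to 1); they miss things now and then, are a little off and sometimes report something else, mostly with a low value. They report only what shows in the picture. A call takes as long as a camera call.
- bot.trace(query, picture): "region" (420x560 bool, what is visible of it).
- bot.spot_point(query, picture): "xyz" ([x, y, z] in m, in world coordinates, good to about 4 mm: a listed point, or the origin of a listed thing).
The state is a dict: "clock": time; "qpos": joint angles; "qd": joint speeds; "joint_efforts": joint torques, N m; "position": TCP position; "tool_rot": TCP orientation; "force": force on the tool from outside, world axes, zero at the start; "moment": the same for the moment, N m; "grip_width": finger opening in m; "finger_force": force on a finger pad.
Only numpy, scipy, OpenCV 4.12 (cv2) and the standard library are available. Lean on these libraries where they do the work, as an engineer would, in place of code of your own. Each camera call takes 0.05 s, during which the arm holds its last target. There are 200 camera calls.

### The job

Pick up the flat-bladed lever from among the hand tools and lever the lid of the parts case fully up with it (do not open it with the gripper itself), then lay the lever back down flat on the bench. Take the T-shaped shelf bracket out of the case and press its flat plate squarely onto the front of the spring-mounted upright in the bolting jig, centred and with the two top edges flush, gently and with a steady push of about 10 N, never slamming it, so that a colleague can bolt it. Your program finishes while still holding it there with that push; leave the lid open and every other thing where it is.

Things in the scene. Friction and masses are not known exactly. Their poses are not given: they have to be found in the camera images.
- case: Grey plastic parts case fixed to the bench, 135 (x) x 230 (y) x 62 mm high, walls 4, floor 5 mm thick; the bracket stands in it. Origin: centre of underside; x points from the front (towards the robot) to the hinge side, z up. The front wall is only 50 mm high: a 12 mm slot runs under the whole front edge of the shut lid (z 50 to 62 mm).
- case_hinge (a point): Hinge line of the lid: middle of the case's rear top edge, case x = 67.5, y = 0, z = 62 mm; the line runs along the case's y axis. It lies in the plane of the lid's underside.
- lid (a joint): Angle of the case's flat lid: 0 = shut (level), grows as the front edge rises, 1.57 = standing upright, stop at 1.9. Lid 143 x 234 x 6 mm, 0.12 kg; stiff hinge: it stays at whatever angle it is left (about 1.5 N upward at the front edge lifts it). Fully up means beyond about 1.4 rad.
- lid_lip (a point): Middle of the lid's front edge, on its underside, 143 mm from the hinge line; the edge overhangs the case's front by 8 mm. It moves with the lid.
- bracket: Aluminium shelf bracket, T-shaped from above, about 0.2 kg, 50 mm high, standing in the case: a plate 60 wide (y) x 6 thick, its flat outer face 32 mm from the origin towards +x, and a web 10 mm thick along x from -28 to +26 mm, to be gripped across y. Origin: on the underside, under the web; z up. The flat face starts away from the robot, up to 0.3 rad off the case's x.
- bracket_face (a point): Middle of the top edge of the bracket's flat outer face (bracket x = 32, y = 0, z = 50 mm). Its axes are the bracket's.
- blade: Flat-bladed lever lying flat beside a screwdriver and a wrench in front of the case, blade away from the robot, 0.12 kg. Black handle 22 wide (y) x 26 mm high, x = -70 to +20 mm; steel blade 22 wide, 3 thick, from there to x = +96 mm, at mid-height (z = 13 mm). Origin: on the underside, 20 mm behind the handle's front end, a good place to grip across y; z up.
- blade_tip (a point): Middle of the blade's end edge (blade x = 96, y = 0, z = 13 mm).
- jig: Grey bolting jig fixed to the bench: base plate 150 (x, from -15 to +135 mm) x 100 mm and 12 high, with a block behind, carrying the sprung upright. Origin: on the bench under the middle of the upright's front face when the spring is out; x points from the robot into the jig, the way to press; y left, z up. It is turned by up to 0.25 rad.
- upright (a joint): How far the upright has been pushed back into the jig along its +x, 0 to 0.016 m. The spring is preloaded: the push needed is 3.6 N to start and 0.9 N more per mm, so 0.0071 m means 10 N.
- upright_face (a point): Middle of the top edge of the upright's front face, 100 mm above the bench; it moves with the upright. The upright is a short galvanised slotted steel post, 60 wide (y) x 30 mm deep, its flat front face from 14 to 100 mm above the bench, facing the robot (jig -x). Its axes are the jig's.
- screwdriver: Screwdriver lying among the hand tools; leave alone.
- wrench: Open-ended wrench lying among the hand tools; leave alone.
- foot: Levelling foot in the left part of the case: steel disc 34 mm across with a thin stud, 40 mm high; leave alone.
- tape: Tape roll core, ring 64 mm across and 22 high, between case and jig; leave alone.
- carton: Cardboard carton 110 x 150 x 80 mm on the left; leave alone.
- can: White can 60 mm across, 150 high, on the right; leave alone.

How it is judged:
On the way, in this order (a step that is already met when the one before it is completed fails the run):
1. the lever's blade is lifting the lid (lid past 0.25 rad, blade touching it) (value of joint lid between 0.25 and 1.3 rad and contact force between blade and case above 0.1 N).
2. the lid is fully up (value of joint lid above 1.4 rad), for 0.1 s.
3. the lever lies on the bench, let go (height (world z) of blade below 0.02 m and contact force between the fingers and blade below 0.1 N and contact force between blade and case below 0.1 N and linear speed of blade below 0.02 m/s), for 0.1 s.
4. the bracket is lifted out of the case (height (world z) of bracket above 0.025 m and contact force between the fingers and bracket above 1 N and contact force between bracket and case below 0.1 N), for 0.1 s.
At the end, for the whole second after the job is handed in: Gripper still holds the bracket on the upright: push 6 to 14 N all through the last second, square and upright within 0.12 rad, centred and flush within 7 mm, still, arm not touching the jig; lid still up (over 1.3 rad); lever let go on the bench, off the case (all of step 3 and contact force between bracket and jig between 6 and 14 N and angle between the x axis of bracket and the x axis of jig, either way round below 0.12 rad and angle between bracket's own z axis and vertical below 0.12 rad and y of bracket_face in the frame of upright_face between -0.007 and 0.007 m and z of bracket_face in the frame of upright_face between -0.007 and 0.007 m and x of bracket_face in the frame of upright_face between -0.007 and 0.007 m and contact force between the fingers and bracket above 3 N and contact force between each of the arm, the fingers and jig below 1 N and contact force between bracket and case below 0.1 N and linear speed of bracket below 0.01 m/s and value of joint lid above 1.3 rad); the arm keeps its last pose, push and grip.
It fails at once if the robot opens or presses the lid or case itself while the lid is not yet up (value of joint lid below 1.2 rad and contact force between any of the fingers, the arm and case above 1 N).
It fails at once if the bracket is slammed against the jig (over 22 N) (contact force between bracket and jig above 22 N).
It fails at once if another thing is disturbed (moved over 40 mm) (distance of any of screwdriver, wrench, foot, tape, carton, can from where it was at the start of the episode above 0.04 m).
It also fails if it takes over 72 s, if anything falls off the work surface, if the arm or the gripper's body presses on something with over 40 N, if the wrist force passes 120 N, or if a joint passes its speed limit or range.

## Working session

There is one attempt and no reset: what is moved stays moved. The work goes in short steps, Python scripts to look and compute and a shell command to move; the robot and the scene stay as the last step left them, time stands still between calls to the robot, and variables do not carry over. Pictures are saved under pics/ and viewed, at most 10 in all, crops included, and the job is handed in when it is done.

```bash
mkdir -p pics; cat > h.py <<'E'
import numpy as np, cv2
from scipy.spatial.transform import Rotation as R
from workcell import bot
def save(f,n): cv2.imwrite('pics/'+n,cv2.cvtColor(f['img'],cv2.COLOR_RGB2BGR))
def pix(f,X):
    c=f['R']@np.asarray(X).T.reshape(3,-1)+np.reshape(f['t'],(3,1)); p=f['intrinsics']@c; return (p[:2]/p[2]).T
def ray(f,uv,z):
    d=f['R'].T@np.linalg.inv(f['intrinsics'])@np.array([uv[0],uv[1],1.]); o=-f['R'].T@np.array(f['t']); return o+d*(z-o[2])/d[2]
def T():
    s=bot.observe(); return np.array(s['position']),R.from_euler('xyz',s['tool_rot']),s
def plan(p,rpy=None,q=None):
    """shift in mm (tool axes) and rotvec to reach the pose"""
    p0,r0,s=T(); d=r0.inv().apply(np.array(p)-p0)*1000
    out=d.round(1)
    if rpy is not None: q=R.from_euler('xyz',rpy)
    if q is not None: print('rot',(r0.inv()*q).as_rotvec().round(3))
    print('shift',out)
E
python3 - <<'E'
from h import *
print(bot.observe(),bot.tip_reach)
fs={n:bot.grab_frame(n) for n in('scene','top')}
for n,f in fs.items():
    save(f,n+'0.png')
    for q in('case','case_hinge','lid_lip','blade','blade_tip','jig','upright_face','screwdriver','wrench','tape','carton','can','bracket','foot'):
        r=bot.spot_point(q,f)
        print(n,q,[(np.round(x['xyz'],3).tolist(),round(x['conf'],2)) for x in r[:2]])
cv2.imwrite('pics/b0.png',cv2.cvtColor(np.vstack([fs['top']['img']]),cv2.COLOR_RGB2BGR))
E
```

```text
{'clock': 0.0, 'qpos': array([-1.36520847,  0.52203687, -0.03636975,  1.59998653,  0.02120303,
        1.02111039, -0.11279725]), 'qd': array([ 0.0014731 ,  0.00111082, -0.00065743,  0.00060998, -0.00100129,
        0.00296554, -0.00019859]), 'joint_efforts': array([ 1.02288239e-03, -9.27113271e+01,  1.98077068e+00, -3.69916248e+01,
        1.79238390e-02,  8.47980904e-03, -5.36359096e-06]), 'position': array([0.17013016, 0.60113761, 0.30331866]), 'tool_rot': array([-3.14043827e+00,  6.41006911e-05,  2.86583552e+00]), 'force': array([-0.66924152, -0.20006149,  0.63133457]), 'moment': array([-0.00107241,  0.01014304, -0.01611991]), 'finger_force': 0.0, 'grip_width': 0.0851986171667677} 0.0726
scene case [([0.646, 0.15, -0.003], 0.87), ([0.63, -0.28, 0.0], 0.49)]
scene case_hinge [([0.711, 0.14, 0.062], 0.56)]
scene lid_lip [([0.569, 0.163, 0.06], 0.89), ([0.623, -0.092, 0.005], 0.21)]
scene blade [([0.428, -0.053, 0.002], 0.69)]
scene blade_tip [([0.524, -0.047, 0.014], 0.74)]
scene jig [([0.629, -0.283, 0.0], 0.61)]
scene upright_face [([0.631, -0.274, 0.104], 0.64), ([0.526, -0.049,
[... 316 characters left out ...]
et [([0.435, 0.054, -0.003], 0.35)]
scene foot []
top case [([0.641, 0.15, -0.001], 0.87)]
top case_hinge [([0.708, 0.14, 0.06], 0.8)]
top lid_lip [([0.569, 0.164, 0.063], 0.86)]
top blade [([0.426, -0.051, -0.003], 0.71)]
top blade_tip [([0.526, -0.048, 0.014], 0.71)]
top jig [([0.626, -0.279, -0.002], 0.74), ([0.434, 0.055, 0.004], 0.17)]
top upright_face [([0.626, -0.273, 0.1], 0.5)]
top screwdriver [([0.427, -0.148, -0.001], 0.8), ([0.433, 0.053, 0.001], 0.67)]
top wrench [([0.433, 0.054, 0.003], 0.85)]
top tape [([0.624, -0.088, 0.002], 0.58), ([0.627, -0.278, -0.004], 0.57)]
top carton [([0.558, 0.475, -0.003], 0.91)]
top can [([0.504, -0.514, -0.002], 0.86)]
top bracket []
top foot []
```

View pics/top0.png

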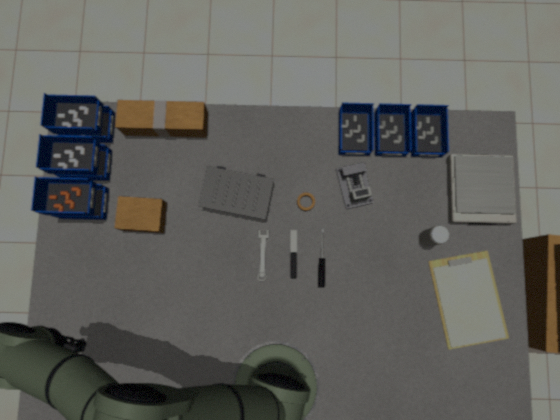

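View pics/scene0.png

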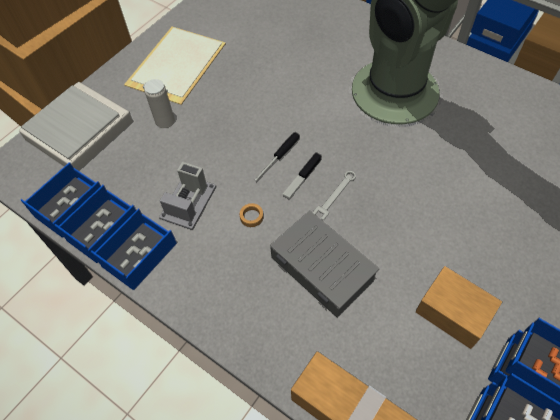

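```bash
python3 - <<'E'
from h import *
f=bot.grab_frame('top')
for q,z in(('case',.065),('jig',.05),('blade',.02)):
    r=bot.trace(q,f)[0]; m=r['region'].astype(np.uint8)
    c=max(cv2.findContours(m,0,2)[0],key=cv2.contourArea)
    b=cv2.boxPoints(cv2.minAreaRect(c)); print(q,r['conf'],m.sum(),b.round().tolist(),[ray(f,u,z).round(3).tolist() for u in b])
print(f['R'],f['t'])
E
```

```text
case 0.64 2837 [[198.0, 206.0], [207.0, 163.0], [275.0, 177.0], [267.0, 219.0]] [[0.591, 0.276, 0.065], [0.74, 0.255, 0.065], [0.699, 0.019, 0.065], [0.551, 0.043, 0.065]]
jig 0.58 1219 [[336.0, 167.0], [365.0, 161.0], [374.0, 202.0], [345.0, 209.0]] [[0.74, -0.191, 0.05], [0.766, -0.291, 0.05], [0.62, -0.323, 0.05], [0.595, -0.224, 0.05]]
blade 0.84 327 [[290.0, 229.0], [297.0, 229.0], [297.0, 280.0], [290.0, 280.0]] [[0.525, -0.037, 0.02], [0.526, -0.061, 0.02], [0.351, -0.064, 0.02], [0.351, -0.041, 0.02]]
[[ 0.02378459 -0.99971484  0.00213071]
 [-0.98664149 -0.02381704 -0.16115622]
 [ 0.16116101  0.00173079 -0.98692661]] [-0.0221174   0.60558569  1.6062488 ]
```

The top view shows the case at about (237,192), turned by about −0.16 rad. The blade lies at (293,254), nearly along +x, and the jig at (355,186) is turned by about +0.23 rad. The scene view agrees: the jig's upright is at about (190,180) and the screwdriver, lever and wrench lie in a row. The network positions match this and the given sizes, so I'm moving to above the lever.

```bash
python3 -m jog '[[[0,0,0,0,0,-0.107,0.6],[0,0,0,0,0,-0.107,0.6],[0,0,0,0,0,-0.107,0.6],[-35,-23,0,0,0,0,0.6],[-35,-23,0,0,0,0,0.6]]]' 
python3 -m jog '[[[-35,-23,0,0,0,0,0.6],[-35,-23,0,0,0,0,0.6],[-35,-23,0,0,0,0,0.6],[-35,-23,0,0,0,0,0.6],[-35,-23,0,0,0,0,0.6]]]'
python3 -m jog '[[[0,-45,8,0,0,0,0.6],[0,-45,8,0,0,0,0.6],[0,-45,8,0,0,0,0.6],[0,-45,8,0,0,0,0.6],[0,-45,8,0,0,0,0.6]]]'
python3 -m jog '[[[0,-45,8,0,0,0,0.6],[0,-45,8,0,0,0,0.6],[0,-45,8,0,0,0,0.6],[0,-45,8,0,0,0,0.6],[0,-45,8,0,0,0,0.6]]]'
python3 -m jog '[[[0,-20,0,0,0,0,0.6],[0,0,0,0,0,0,0.6],[0,0,0,0,0,0,0.6]]]'
python3 - <<'E'
from h import *
p,r,s=T(); f=bot.grab_frame('wrist'); save(f,'w1.png'); print(p,s['tool_rot'],s['qpos'].round(2)); M=f['tool_from_camera'];print(M)
for q in('blade','blade_tip'): print(q,[(x['xyz'].__class__ and np.round(x['xyz'],4).tolist(),round(x['conf'],2)) for x in bot.spot_point(q,f)[:2]])
t=bot.trace('blade',f)
if t:
    m=t[0]['region'].astype(np.uint8);c=max(cv2.findContours(m,0,2)[0],key=cv2.contourArea);b=cv2.boxPoints(cv2.minAreaRect(c))
    K=np.linalg.inv(f['intrinsics'])
    for u in b:
        d=r.apply(M[:3,:3]@K@[u[0],u[1],1]);o=p+r.apply(M[:3,3]);print(u,(o+d*(.02-o[2])/d[2]).round(4))
E
```

```text
clock: 2.2
position: [0.2423, 0.5583, 0.3038]
tool_rot: [3.141, -0.0, -3.094]
force: [1.5, 0.1, 1.0]
grip_width: 0.0512
finger_force: 0.0
clock: 2.7
position: [0.4236, 0.4505, 0.304]
tool_rot: [3.141, 0.0, -3.096]
force: [-0.0, 0.5, -0.0]
grip_width: 0.0511
finger_force: 0.0
clock: 3.2
position: [0.4322, 0.2251, 0.2638]
tool_rot: [3.141, 0.0, -3.096]
force: [1.7, 0.0, 0.5]
grip_width: 0.051
finger_force: 0.0
clock: 3.7
position: [0.4425, 0.0003, 0.2239]
tool_rot: [3.142, 0.001, -3.096]
force: [1.0, 1.1, -0.3]
grip_width: 0.0513
finger_force: 0.0
clock: 4.0
position: [0.4436, -0.0178, 0.224]
tool_rot: [3.141, 0.0, -3.097]
force: [0.3, 1.4, 0.6]
grip_width: 0.051
finger_force: 0.0
[ 0.44360227 -0.01782781  0.2240085 ] [ 3.14140954e+00  3.31530408e-04 -3.09717713e+00] [-0.11  0.36  0.01  2.14 -0.01  0.64  1.53]
[[-1.94016556e-04 -9.50394825e-01 -3.11046040e-01  8.02566483e-02]
 [ 9.99999981e-01 -1.73971480e-04 -9.21887904e-05  6.77373963e-04]
 [ 3.35026096e-05 -3.11046051e-01  9.50394840e-01 -7.07789844e-02]
 [ 0.00000000e+00  0.00000000e+00  0.00000000e+00  1.00000000e+00]]
blade [([0.4266, -0.053, -0.0014], 0.79)]
blade_tip [([0.5218, -0.0522, 0.0126], 0.71), ([0.4283, -0.1473, 0.0009], 0.23)]
[229.  94.] [ 0.3549 -0.0625  0.02  ]
[258.  94.] [ 0.3539 -0.0384  0.02  ]
[258. 270.] [ 0.5184 -0.0346  0.02  ]
[229. 270.] [ 0.5197 -0.0634  0.02  ]
```

```bash
python3 -m jog '[[[9,-17,30,0,0,0.025,0.6],[8,-17,40,0,0,0,0.6],[0,0,40,0,0,0,0.6],[0,0,26,0,0,0,0.6],[0,0,10.5,0,0,0,0.6]]]' 80
python3 -m jog '[[[0,0,0,0,0,0,0.6],[0,0,0,0,0,0,0],[0,0,0,0,0,0,0],[0,0,0,0,0,0,0],[0,0,0,0,0,0,0]]]' 80
python3 -m jog '[[[0,0,0,0,0,0,0],[0,0,0,0,0,0,0]]]'
python3 - <<'E'
from h import *
p,r,s=T(); print(p,s['tool_rot'])
f=bot.grab_frame('wrist');save(f,'w2.png')
for q in('blade','blade_tip'): print(q,[(np.round(x['xyz'],4).tolist(),round(x['conf'],2)) for x in bot.spot_point(q,f)[:2]])
E
```

```text
clock: 4.7
position: [0.4268, -0.0518, 0.0755]
tool_rot: [3.141, -0.003, -3.12]
force: [0.4, -0.0, 0.9]
grip_width: 0.0513
finger_force: 0.0
clock: 5.2
position: [0.4283, -0.0523, 0.0789]
tool_rot: [3.142, 0.002, -3.121]
force: [-2.2, 2.7, 16.4]
grip_width: 0.02
finger_force: 77.7
clock: 5.4
position: [0.4283, -0.0523, 0.0789]
tool_rot: [3.142, 0.002, -3.121]
force: [-2.5, 1.9, 16.3]
grip_width: 0.0202
finger_force: 77.7
[ 0.42826168 -0.05233329  0.07892235] [ 3.14152510e+00  2.42374349e-03 -3.12147713e+00]
blade [([0.4272, -0.0541, -0.0028], 0.65)]
blade_tip []
```

View pics/w2.png

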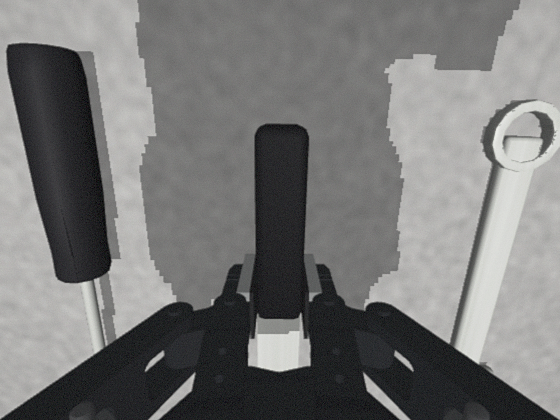

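The lever is gripped: the handle is upright in the image at (282,220), between the pads and parallel to the tool. I'm lifting it and moving in front of the slot.

```bash
python3 -m jog '[[[0,0,-10,0,0,0,0],[0,0,-30,0,0,0,0],[0,0,-45,0,0,0,0],[0,0,-5,0,0,0.093,0],[0,0,0,0,0,0.093,0]]]'
python3 -m jog '[[[6,40,0,0,0,0,0],[6,40,0,0,0,0,0],[6,40,0,0,0,0,0],[6,40,0,0,0,0,0],[6,40,0,0,0,0,0]]]'
python3 -m jog '[[[3,36,0,0,0,0,0],[0,0,0,0,0,0,0],[0,0,20,0,0,0,0],[0,0,26,0,0,0,0],[0,0,0,0,0,0,0]]]'
python3 - <<'E'
from h import *
p,r,s=T(); print(p,s['tool_rot'])
for n in('scene','top'):
    f=bot.grab_frame(n);save(f,n+'2.png')
    for q in('blade','blade_tip','lid_lip'): print(n,q,[(np.round(x['xyz'],4).tolist(),round(x['conf'],2)) for x in bot.spot_point(q,f)[:2]])
    if n=='scene': a=f
X=r.apply(np.array([-.0955,0,.066]))+p; print('tip expect',X)
u=pix(a,X)[0].astype(int); print(u)
c=a['img'][max(0,u[1]-75):u[1]+75,max(0,u[0]-100):u[0]+100]
cv2.imwrite('pics/c2.png',cv2.resize(c[...,::-1],None,fx=4,fy=4,interpolation=2))
E
```

```text
clock: 6.05
position: [0.4284, -0.0525, 0.1702]
tool_rot: [3.14, 0.005, 2.972]
force: [-0.8, 0.0, -1.8]
grip_width: 0.0201
finger_force: 78.8
clock: 6.55
position: [0.4309, 0.1515, 0.1687]
tool_rot: [3.141, 0.001, 2.976]
force: [0.8, -1.4, -0.4]
grip_width: 0.0204
finger_force: 79.0
clock: 7.05
position: [0.4331, 0.1851, 0.1204]
tool_rot: [-3.14, -0.002, 2.976]
force: [-0.1, 0.5, -0.7]
grip_width: 0.0203
finger_force: 78.9
[0.43306396 0.18507035 0.12040029] [-3.13992622e+00 -2.22733593e-03  2.97580050e+00]
scene blade [([0.4334, 0.1848, 0.0428], 0.53)]
scene blade_tip [([0.5273, 0.166, 0.0573], 0.87)]
scene lid_lip []
top blade []
top blade_tip [([0.5296, 0.1711, 0.0575], 0.4)]
top lid_lip [([0.5679, 0.1625, 0.0627], 0.69), ([0.6242, -0.2788, 0.0008], 0.68)]
tip expect [0.52709108 0.16922546 0.05418784]
[354 229]
```

View pics/c2.png

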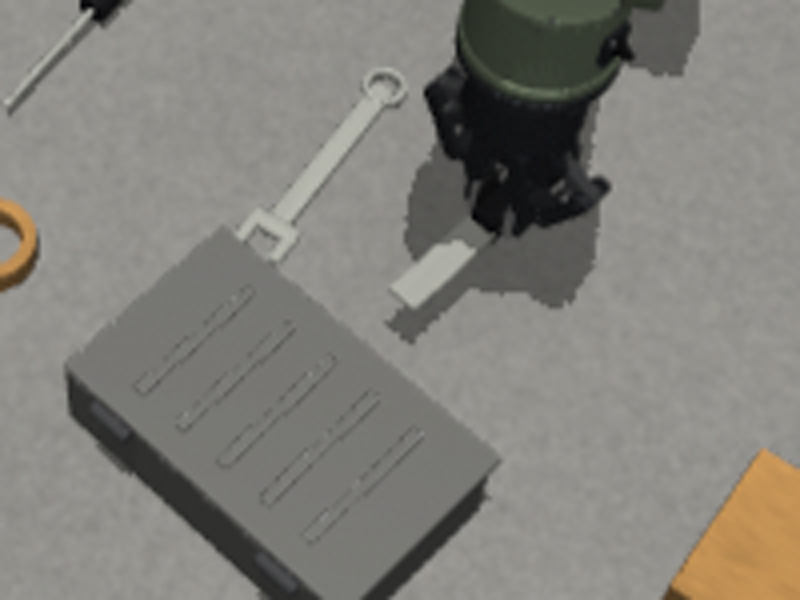

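The blade points squarely at the front of the case, with its tip at about (356,229) in the full image. That is within 2 px of where the hand pose puts it. I'm inserting it carefully.

```bash
python3 -m jog '[[[-15,0,0,0,0,0,0],[-15,0,0,0,0,0,0],[0,0,0,0,0,0,0],[0,0,0,0,0,0,0]]]'; python3 -m jog '[[[-10,0,-1,0,0,0,0],[-10,0,0,0,0,0,0],[-10,0,0,0,0,0,0],[0,0,0,0,0,0,0]]]'
python3 - <<'E'
from h import *
p,r,s=T();print(p,p+r.apply([-.0955,0,.066]))
f=bot.grab_frame('scene');print([(np.round(x['xyz'],4).tolist(),round(x['conf'],2)) for x in bot.spot_point('blade_tip',f)[:2]])
E
```

```text
clock: 7.85
position: [0.4634, 0.1807, 0.1216]
tool_rot: [3.142, -0.0, 2.975]
force: [-0.2, -0.2, -2.0]
grip_width: 0.02
finger_force: 78.9
clock: 8.25
position: [0.4946, 0.1754, 0.1224]
tool_rot: [3.141, 0.001, 2.975]
force: [0.3, -1.0, -0.8]
grip_width: 0.0206
finger_force: 78.9
[0.4946166  0.17539845 0.12240801] [0.58885622 0.15953535 0.05650273]
[([0.5912, 0.157, 0.0574], 0.8)]
```

```bash
python3 -m jog '[[[-10,0,0,0,0,0,0],[0,0,-8,0,0,0,0],[-1,0,-9,0,0,0,0],[-1,0,-9,0,0,0,0],[0,0,0,0,0,0,0]]]'; python3 -m jog '[[[-3,0,-11,0,0,0,0],[-4,0,-10,0,0,0,0],[-5,0,-10,0,0,0,0],[-6,0,-10,0,0,0,0],[0,0,0,0,0,0,0]]]'
python3 - <<'E'
from h import *
p,r,s=T();print(p,p+r.apply([-.0955,0,.066]))
f=bot.grab_frame('scene');save(f,'s3.png');print([(q,np.round(x['xyz'],4).tolist(),round(x['conf'],2)) for q in('blade_tip','lid_lip') for x in bot.spot_point(q,f)[:2]])
c=f['img'][140:320,230:470];cv2.imwrite('pics/c3.png',cv2.resize(c[...,::-1],None,fx=3,fy=3,interpolation=2))
E
```

```text
clock: 8.85
position: [0.5055, 0.174, 0.15]
tool_rot: [3.14, 0.002, 2.976]
force: [0.2, 0.4, -1.4]
grip_width: 0.0207
finger_force: 79.0
clock: 9.35
position: [0.5242, 0.1708, 0.191]
tool_rot: [3.14, 0.002, 2.975]
force: [0.7, 0.8, -1.4]
grip_width: 0.0202
finger_force: 79.0
[0.52422208 0.17077431 0.19097852] [0.61857743 0.15500358 0.12521681]
[('blade_tip', [0.617, 0.1545, 0.1263], 0.83), ('lid_lip', [0.592, 0.1588, 0.1471], 0.83)]
```

View pics/c3.png

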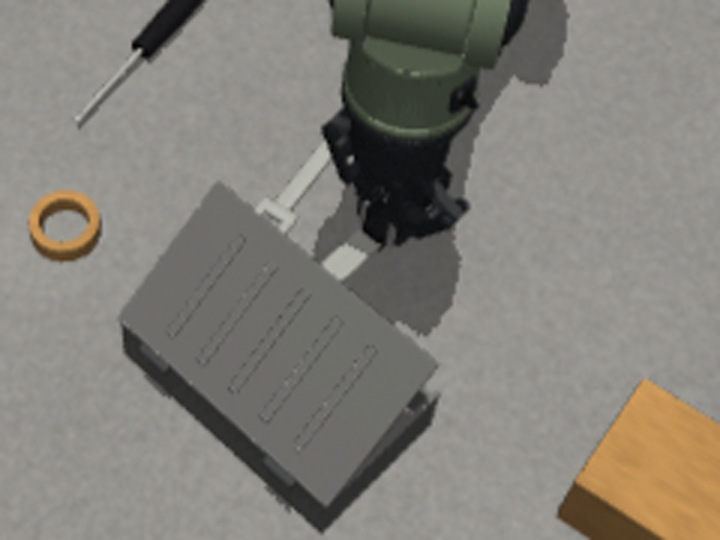

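The lid is rising on the blade, whose tip is under it at about (345,230). Its front edge is at z ≈ 0.147 m, which puts it near 0.64 rad as planned. I'm continuing the arc.

```bash
python3 -m jog '[[[-7,0,-9,0,0,0,0],[-7,0,-8,0,0,0,0],[-8,0,-7,0,0,0,0],[-9,0,-7,0,0,0,0],[-10,0,-5,0,0,0,0]]]'; python3 -m jog '[[[-10,0,-5,0,0,0,0],[-11,0,-3,0,0,0,0],[-11,0,-3,0,0,0,0],[-9,0,-1,0,0,0,0],[-9,0,0,0,0,0,0]]]';python3 -m jog '[[[-9,0,0,0,0,0,0],[-9,0,0,0,0,0,0],[-5,0,0,0,0,0,0],[0,0,0,0,0,0,0]]]'
python3 - <<'E'
from h import *
p,r,s=T();print(p,p+r.apply([-.0955,0,.066]))
for n in('scene','top'):
    f=bot.grab_frame(n);save(f,n+'4.png');print([(q,np.round(x['xyz'],4).tolist(),round(x['conf'],2)) for q in('blade_tip','lid_lip','case_hinge','bracket','bracket_face') for x in bot.spot_point(q,f)[:1]])
E
```

```text
clock: 10.0
position: [0.5642, 0.164, 0.2263]
tool_rot: [3.141, 0.001, 2.976]
force: [-2.2, 0.8, -1.6]
grip_width: 0.02
finger_force: 79.0
clock: 10.5
position: [0.6133, 0.1557, 0.2374]
tool_rot: [-3.142, 0.0, 2.976]
force: [-2.1, 0.1, -1.1]
grip_width: 0.0203
finger_force: 79.0
clock: 10.9
position: [0.6357, 0.1518, 0.2371]
tool_rot: [-3.141, 0.0, 2.975]
force: [-0.4, -0.1, -0.3]
grip_width: 0.0205
finger_force: 79.0
[0.63572974 0.15180227 0.23713681] [0.72991781 0.13598496 0.17114688]
[('blade_tip', [0.7271, 0.1361, 0.1732], 0.93), ('lid_lip', [0.7328, 0.1349, 0.2069], 0.86), ('case_hinge', [0.7137, 0.14, 0.0656], 0.63), ('bracket', [0.6415, 0.1308, 0.0027], 0.63), ('bracket_face', [0.6656, 0.1222, 0.0533], 0.71)]
[('lid_lip', [0.7332, 0.1332, 0.2079], 0.61), ('case_hinge', [0.7066, 0.1386, 0.0603], 0.88)]
```

```bash
python3 -m jog '[[[30,0,0,0,0,0,0],[40,0,0,0,0,0,0],[40,-40,0,0,0,0,0],[40,-40,0,0,0,0,0],[21,-40,10,0,0,0,0]]]';python3 -m jog '[[[0,-40,20,0,0,0,0],[0,-40,20,0,0,0,0],[0,-36,20,0,0,-0.093,0],[0,0,30,0,0,-0.093,0],[0,0,30,0,0,0,0]]]';python3 -m jog '[[[0,0,20,0,0,0,0],[0,0,4,0,0,0,0],[0,0,2,0,0,0,0],[0,0,0,0,0,0,0]]]'
```

```text
clock: 12.0
position: [0.4553, 0.0695, 0.2281]
tool_rot: [3.141, 0.001, 2.978]
force: [1.1, -1.6, -1.9]
grip_width: 0.0202
finger_force: 79.0
clock: 12.5
position: [0.4385, -0.046, 0.1069]
tool_rot: [3.141, 0.002, -3.12]
force: [1.2, -0.2, -1.9]
grip_width: 0.0207
finger_force: 79.0
clock: 12.9
position: [0.4387, -0.0448, 0.0821]
tool_rot: [-3.141, 0.001, -3.121]
force: [-0.2, -0.4, -1.1]
grip_width: 0.0204
finger_force: 79.0
```

```bash
python3 -m jog '[[[0,0,2,0,0,0,0],[0,0,1,0,0,0,0],[0,0,0,0,0,0,0]]]';python3 -m jog '[[[0,0,0,0,0,0,0.5],[0,0,0,0,0,0,0.5],[0,0,0,0,0,0,0.5],[0,0,0,0,0,0,0.5]]]';python3 -m jog '[[[0,0,-15,0,0,0,0.5],[0,0,-45,0,0,0,0.5],[0,0,-45,0,0,0,0.5],[0,0,-45,0,0,0,0.5],[0,0,0,0,0,0,0.5]]]'
python3 - <<'E'
from h import *
f=bot.grab_frame('wrist');print([(q,np.round(x['xyz'],4).tolist(),round(x['conf'],2)) for q in('blade_tip','blade') for x in bot.spot_point(q,f)[:1]])
for n in('scene','top'):
    f=bot.grab_frame(n);print([(q,np.round(x['xyz'],4).tolist(),round(x['conf'],2)) for q in('blade_tip','blade','lid_lip','bracket','bracket_face','upright_face','jig') for x in bot.spot_point(q,f)[:1]])
E
```

```text
clock: 13.2
position: [0.4387, -0.0448, 0.079]
tool_rot: [-3.142, 0.001, -3.121]
force: [0.7, -0.0, 5.5]
grip_width: 0.0199
finger_force: 79.9
clock: 13.6
position: [0.4383, -0.0449, 0.0784]
tool_rot: [-3.142, -0.0, -3.121]
force: [1.3, -0.5, 0.1]
grip_width: 0.0421
finger_force: 0.0
clock: 14.1
position: [0.44, -0.045, 0.2331]
tool_rot: [3.141, 0.008, -3.122]
force: [0.8, 1.6, -1.3]
grip_width: 0.0426
finger_force: 0.0
[('blade_tip', [0.536, -0.0459, 0.0112], 0.96), ('blade', [0.4396, -0.048, -0.0006], 0.98)]
[('blade_tip', [0.5334, -0.0475, 0.0156], 0.58), ('blade', [0.4359, -0.0454, 0.002], 0.91), ('lid_lip', [0.7342, 0.1335, 0.2039], 0.77), ('bracket', [0.6443, 0.133, 0.0059], 0.73), ('bracket_face', [0.6659, 0.1195, 0.053], 0.89), ('upright_face', [0.6302, -0.2709, 0.1005], 0.77)]
[('lid_lip', [0.734, 0.1311, 0.2059], 0.63), ('bracket', [0.6376, 0.129, 0.0084], 0.56), ('bracket_face', [0.6692, 0.1191, 0.0523], 0.54), ('upright_face', [0.6265, -0.2754, 0.1008], 0.73), ('jig', [0.6235, -0.0887, 0.0015], 0.71)]
```

```bash
python3 -m jog '[[[0,0,-17,0,0,0.123,0.5],[0,0,0,0,0,0.123,0.5],[0,0,0,0,0,0.123,0.5],[-20,39,0,0,0,0,0.5],[-20,39,0,0,0,0,0.5]]]';python3 -m jog '[[[-20,39,0,0,0,0,0.5],[-20,39,0,0,0,0,0.5],[-20,39,0,0,0,0,0.5],[-20,39,0,0,0,0,0.5],[0,0,0,0,0,0,0.5]]]'; python3 -m jog '[[[0,0,0,0,0,0,0.5]]]'
cat > wr.py <<'E'
from h import *
def look(name):
    p,r,s=T();f=bot.grab_frame('wrist');save(f,name);M=f['tool_from_camera'];K=np.linalg.inv(f['intrinsics'])
    def wray(u,z):
        d=r.apply(M[:3,:3]@K@[u[0],u[1],1]);o=p+r.apply(M[:3,3]);return (o+d*(z-o[2])/d[2]).round(4)
    print(p.round(4),s['tool_rot'].round(3),s['qpos'].round(2))
    return f,wray
E
python3 - <<'E'
from wr import *
f,w=look('w5.png')
print([(q,np.round(x['xyz'],4).tolist(),round(x['conf'],2)) for q in('bracket','bracket_face','foot') for x in bot.spot_point(q,f)[:1]])
t=bot.trace('bracket',f)
if t: print(t[0]['conf'],t[0]['region'].sum()); np.save('m.npy',t[0]['region'])
E
```

```text
clock: 15.55
position: [0.5033, 0.0153, 0.2458]
tool_rot: [3.141, 0.001, 2.791]
force: [0.6, -0.9, 0.4]
grip_width: 0.0421
finger_force: 0.0
clock: 16.05
position: [0.6332, 0.1388, 0.2445]
tool_rot: [3.14, 0.0, 2.797]
force: [-1.4, 0.4, -0.8]
grip_width: 0.0428
finger_force: 0.0
clock: 16.15
position: [0.6309, 0.1345, 0.2446]
tool_rot: [-3.141, -0.001, 2.794]
force: [-0.1, -1.4, -0.2]
grip_width: 0.0426
finger_force: 0.0
[0.6309 0.1345 0.2446] [-3.141e+00 -1.000e-03  2.794e+00] [-0.39  0.62  0.14  1.6  -0.1   0.92  1.  ]
[('bracket_face', [0.6689, 0.1182, 0.0549], 0.7), ('foot', [0.6448, 0.2356, 0.0047], 0.85)]
0.76 2006
```

View pics/w5.png

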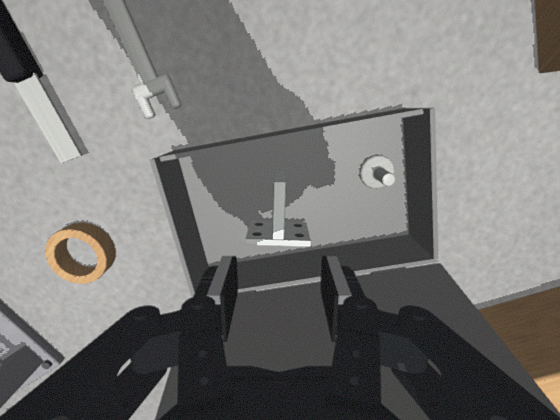

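The bracket is at about (279,215): the web top runs from (279,182) to (278,235) and the plate top from (257,242) to (310,244). The foot is at (378,172), clear of it. I'm computing the bracket's pose from these pixels at z = 0.055.

```bash
python3 - <<'E'
from h import *
from wr import *
f,w=look('w6.png')
g=cv2.cvtColor(f['img'],cv2.COLOR_RGB2GRAY)[165:260,235:325]
cv2.imwrite('pics/c6.png',cv2.resize(g,None,fx=6,fy=6,interpolation=cv2.INTER_CUBIC))
for u in((279,182),(279,237),(257,242),(310,244)): print(u,w(u,.055))
print([(q,np.round(x['xyz'],4).tolist(),round(x['conf'],2)) for q in('bracket','bracket_face') for x in bot.spot_point(q,f)[:1]])
E
```

```text
[0.6308 0.1332 0.2457] [-3.142  0.     2.792] [-0.39  0.62  0.14  1.61 -0.1   0.92  1.  ]
(279, 182) [0.613  0.1403 0.055 ]
(279, 237) [0.6614 0.1227 0.055 ]
(257, 242) [0.6591 0.102  0.055 ]
(310, 244) [0.6777 0.1471 0.055 ]
[('bracket', [0.6359, 0.1326, 0.0036], 0.77), ('bracket_face', [0.6665, 0.116, 0.0542], 0.6)]
```

View pics/c6.png

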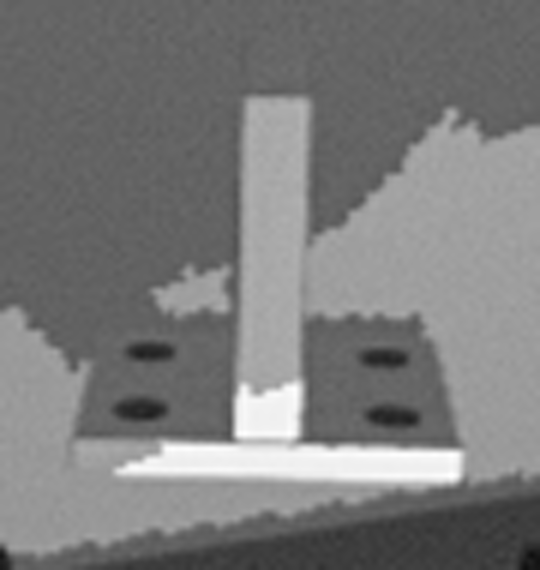

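```bash
python3 - <<'E'
from wr import *
f,w=look('w7.png')
P=[w(u,.055) for u in((281.2,181.2),(279.3,238),(247.2,242.9),(312,245.2))]
a,b,c,d=P; print(P, np.linalg.norm(b-a),np.linalg.norm(d-c))
y1=np.arctan2(*(b-a)[1::-1]); e=d-c; y2=np.arctan2(-e[0],e[1]); print('yaw',y1,y2)
yaw=(y1+y2)/2; u=np.array([np.cos(yaw),np.sin(yaw)])
print('origin from web',a[:2]+.028*u,'from plate',(c+d)[:2]/2-.032*u)
E
```

```text
[0.6309 0.1337 0.2457] [3.141 0.    2.792] [-0.39  0.62  0.14  1.6  -0.1   0.92  1.  ]
[array([0.6132, 0.1428, 0.055 ]), array([0.6626, 0.1231, 0.055 ]), array([0.6571, 0.0937, 0.055 ]), array([0.6797, 0.1489, 0.055 ])] 0.05318317403089064 0.05964729666967312
yaw -0.3794588914619552 -0.38860084540436485
origin from web [0.63916055 0.13230952] from plate [0.63873081 0.13328911]
```

```bash
python3 -m jog '[[[-13,2,20,0,0,0.034,0.45],[0,0,40,0,0,0,0.45],[0,0,40,0,0,0,0.45],[0,0,30,0,0,0,0.45],[0,0,15,0,0,0,0.45]]]' 60;python3 -m jog '[[[0,0,7,0,0,0,0.45],[0,0,0,0,0,0,0.45]]]' 60;python3 -m jog '[[[0,0,0,0,0,0,0.25],[0,0,0,0,0,0,0],[0,0,0,0,0,0,0],[0,0,0,0,0,0,0],[0,0,0,0,0,0,0]]]' 60
```

```text
clock: 17.1
position: [0.6428, 0.1312, 0.0978]
tool_rot: [-3.14, -0.002, 2.759]
force: [0.1, 0.4, 0.7]
grip_width: 0.0384
finger_force: 0.0
clock: 17.3
position: [0.6441, 0.1314, 0.0936]
tool_rot: [-3.142, 0.0, 2.759]
force: [-0.4, -0.5, 0.2]
grip_width: 0.0388
finger_force: 0.0
clock: 17.8
position: [0.6446, 0.1316, 0.095]
tool_rot: [3.14, 0.002, 2.759]
force: [-1.2, -0.7, 6.6]
grip_width: 0.0092
finger_force: 59.0
```

```bash
python3 -m jog '[[[0,0,-10,0,0,0,0],[0,0,-25,0,0,0,0],[0,0,-40,0,0,0,0],[0,0,-40,0,0,0,0],[0,0,-40,0,0,0,0]]]';python3 -m jog '[[[0,0,0,0,0,-0.1228,0],[0,0,0,0,0,-0.1228,0],[0,0,0,0,0,-0.1228,0],[0,0,0,0,0,-0.1228,0],[0,0,0,0,0,-0.1228,0]]]'
python3 -m jog '[[[8,-16,0,0,0,0,0],[16,-32,0,0,0,0,0],[16,-33,0,0,0,0,0],[16,-33,0,0,0,0,0],[17,-33,0,0,0,0,0]]]'
python3 -m jog '[[[16,-32,0,0,0,0,0],[16,-32,0,0,0,0,0],[16,-33,0,0,0,0,0],[16,-33,0,0,0,0,0],[17,-33,0,0,0,0,0]]]'
python3 -m jog '[[[16,-33,0,0,0,0,0],[16,-32,0,0,0,0,0],[8,-16,0,0,0,0,0],[0,0,0,0,0,0,0],[0,0,0,0,0,0,0]]]'
python3 - <<'E'
from wr import *
f,w=look('w8.png')
print([(q,np.round(x['xyz'],4).tolist(),round(x['conf'],2)) for q in('bracket','bracket_face','upright_face','jig') for x in bot.spot_point(q,f)[:1]])
for n in('scene','top'):
    f=bot.grab_frame(n);save(f,n+'8.png')
    print([(q,np.round(x['xyz'],4).tolist(),round(x['conf'],2)) for q in('bracket_face','upright_face','jig') for x in bot.spot_point(q,f)[:1]])
E
```

```text
clock: 18.3
position: [0.6437, 0.1314, 0.2512]
tool_rot: [3.141, 0.001, 2.759]
force: [1.8, -0.1, -2.0]
grip_width: 0.0093
finger_force: 58.5
clock: 18.8
position: [0.6439, 0.1314, 0.2497]
tool_rot: [-3.141, 0.001, -2.905]
force: [0.4, -0.6, -0.8]
grip_width: 0.0092
finger_force: 58.5
clock: 19.3
position: [0.6058, -0.0304, 0.2494]
tool_rot: [-3.141, 0.001, -2.912]
force: [0.6, -0.1, -1.5]
grip_width: 0.0091
finger_force: 58.6
clock: 19.8
position: [0.5641, -0.2075, 0.2495]
tool_rot: [-3.141, 0.001, -2.912]
force: [0.2, -0.9, -1.6]
grip_width: 0.0092
finger_force: 58.6
clock: 20.3
position: [0.5445, -0.2935, 0.2489]
tool_rot: [3.142, 0.0, -2.912]
force: [-0.2, 0.1, -1.4]
grip_width: 0.0091
finger_force: 58.6
[ 0.5445 -0.2935  0.2489] [ 3.142  0.    -2.912] [ 0.39  0.57  0.01  1.67 -0.01  0.9   2.21]
[('bracket', [0.5395, -0.2923, 0.1581], 0.88), ('bracket_face', [0.5707, -0.2887, 0.2064], 0.84)]
[('bracket_face', [0.5703, -0.2845, 0.2081], 0.66), ('upright_face', [0.6299, -0.2714, 0.0996], 0.56), ('jig', [0.6311, -0.2801, -0.0025], 0.61)]
[('bracket_face', [0.5689, -0.2881, 0.2053], 0.37), ('upright_face', [0.6296, -0.2764, 0.1015], 0.6), ('jig', [0.626, -0.2768, -0.0007], 0.87)]
```

View pics/w8.png

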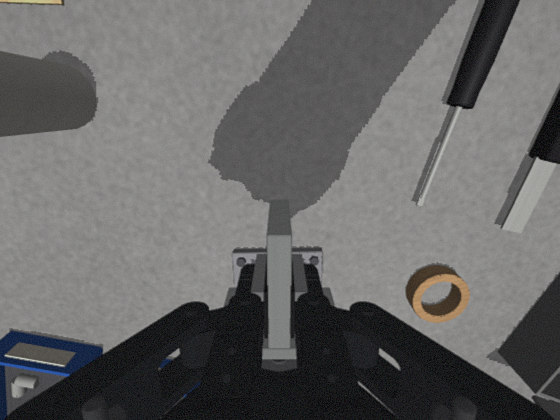

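The bracket is in hand, with its web at about (280,280). The front edge of the jig's base plate shows at row ~248, from column 233 to 323. I'm fitting that edge numerically (z = 12 mm, 100 mm long).

```bash
python3 - <<'E'
from wr import *
f,w=look('w9.png')
t=bot.trace('jig',f); print([(x['conf'],int(x['region'].sum())) for x in t[:2]])
g=cv2.cvtColor(f['img'],cv2.COLOR_RGB2GRAY)
print(g[240:256,236:248:4].tolist());print(g[240:256,302:320:5].tolist())
print(g[256,225:245].tolist(),g[256,312:332].tolist())
if t:
    m=t[0]['region']; cs=[c for c in range(215,345) if m[:,c].any()]; tops=np.array([(c,np.argmax(m[:,c])) for c in cs]); print(tops[::4].tolist())
# dark->bright edge by gradient
gy=cv2.Sobel(cv2.GaussianBlur(g,(5,5),0),cv2.CV_32F,0,1)
pts=[(c,243+np.argmax(gy[243:254,c])) for c in list(range(237,262,2))+list(range(298,320,2))]
W=np.array([w(p,.012) for p in pts]); k=np.polyfit(W[:,1],W[:,0],1); print(pts); print('edge yaw',-np.arctan(k[0]))
E
```

```text
[ 0.5447 -0.2935  0.2484] [ 3.142 -0.    -2.91 ] [ 0.39  0.57  0.01  1.67 -0.01  0.9   2.21]
[(0.56, 1204)]
[[143, 136, 142], [140, 138, 135], [143, 140, 144], [138, 136, 141], [142, 139, 144], [147, 143, 142], [142, 143, 146], [121, 144, 111], [100, 114, 92], [62, 66, 68], [53, 48, 55], [55, 61, 58], [68, 72, 71], [113, 117, 116], [137, 138, 142], [142, 145, 140]]
[[141, 145, 141, 141], [144, 143, 139, 143], [139, 143, 137, 145], [137, 144, 136, 141], [141, 145, 139, 140], [138, 146, 146, 138], [105, 107, 143, 103], [91, 90, 100, 79], [65, 64, 55, 62], [51, 50, 57, 52], [49, 59, 57, 56], [70, 70, 87, 80], [118, 118, 120, 121], [132, 140, 143, 142], [127, 141, 137, 140], [127, 140, 145, 145]]
[146, 142, 140, 142, 142, 147, 123, 124, 141, 145, 147, 147, 149, 147, 149, 145, 147, 147, 144, 145] [89, 80, 82, 76, 97, 127, 141, 144, 143, 134, 113, 125, 136, 139, 138, 138, 135, 138, 137, 142]
[[233, 251], [237, 249], [241, 249], [245, 249], [249, 249], [253, 249], [257, 249], [261, 249], [265, 360], [269, 360], [273, 360], [277, 360], [281, 360], [285, 360], [289, 360], [293, 249], [297, 248], [301, 248], [305, 248], [309, 248], [313, 249], [317, 249], [321, 252]]
[(237, np.int64(253)), (239, np.int64(253)), (241, np.int64(253)), (243, np.int64(253)), (245, np.int64(253)), (247, np.int64(252)), (249, np.int64(252)), (251, np.int64(252)), (253, np.int64(252)), (255, np.int64(252)), (257, np.int64(252)), (259, np.int64(252)), (261, np.int64(251)), (298, np.int64(251)), (300, np.int64(251)), (302, np.int64(251)), (304, np.int64(252)), (306, np.int64(252)), (308, np.int64(252)), (310, np.int64(251)), (312, np.int64(252)), (314, np.int64(252)), (316, np.int64(252)), (318, np.int64(251))]
edge yaw 0.2462044069219681
```

```bash
python3 - <<'E'
from wr import *
f,w=look('w10.png')
a,b=w((231.5,252.6),.012),w((322.5,251.6),.012); e=(b-a)[:2]; L=np.linalg.norm(e); yaw=np.arctan2(-e[0],e[1]); print(a,b,L,yaw)
yaw=.243;u=np.array([np.cos(yaw),np.sin(yaw)]); face=(a+b)[:2]/2+.015*u; print('face',face, 'stage40 TCP',face-u*(.0264+.040))
print(T()[0])
g=bot.grab_frame('top')
for x in (face,): 
  for z in(.1,): 
    v=np.array([-u[1],u[0]]); print(pix(g,np.array([[*(x+s*v*.03+u*d),z] for s in(-1,1) for d in (0,.03)])).round(1).tolist())
c=g['img'][150:220,320:390]; cv2.imwrite('pics/c10.png',cv2.resize(c[...,::-1],None,fx=8,fy=8,interpolation=2))
E
```

```text
[ 0.5447 -0.2936  0.2484] [ 3.142 -0.    -2.91 ] [ 0.39  0.57  0.01  1.67 -0.01  0.9   2.21]
[ 0.6253 -0.327   0.012 ] [ 0.6014 -0.2306  0.012 ] 0.09931852797942586 0.24302506365860246
face [ 0.62790931 -0.27519077] stage40 TCP [ 0.56346011 -0.29116764]
[ 0.54465267 -0.29359173  0.2484065 ]
[[371.3, 195.4], [369.1, 186.8], [353.8, 199.3], [351.7, 190.6]]
```

View pics/c10.png

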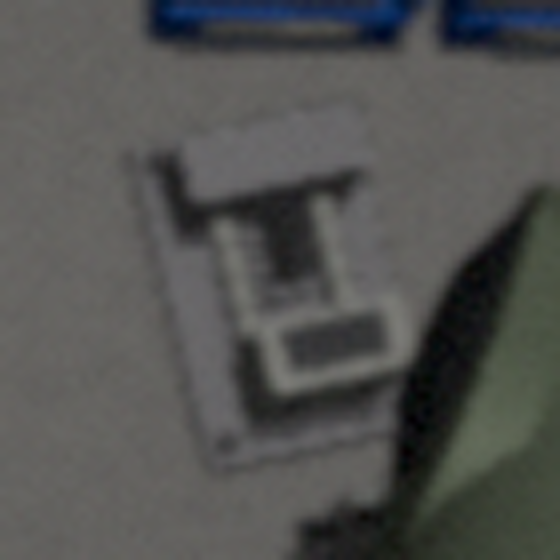

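The predicted front edge of the upright falls on the visible one, from (272,395) to (408,362) in the crop, so the fit is good: face at (0.628, −0.275), yaw 0.243 rad. I'm moving down to 25 mm in front of it.

```bash
python3 -m jog '[[[0,0,20,0,0,-0.011,0],[0,0,35,0,0,0,0],[0,0,35,0,0,0,0],[-10,-1,17,0,0,0,0],[-14,-0.7,0,0,0,0,0]]]';python3 -m jog '[[[-10,0,0,0,0,0,0],[0,0,0,0,0,0,0],[0,0,0,0,0,0,0]]]'
python3 - <<'E'
from h import *
p,r,s=T();print(p,s['tool_rot'])
fx=np.array([.628,-.2747,.1]); print('gap in tool mm',(r.inv().apply(fx-p)*1000).round(1),'bracket face tool: -26.4,0,41.5')
for n in('scene','top','wrist'):
    f=bot.grab_frame(n);save(f,n+'11.png')
    print(n,[(q,np.round(x['xyz'],4).tolist(),round(x['conf'],2)) for q in('bracket_face','upright_face') for x in bot.spot_point(q,f)[:1]])
E
```

```text
clock: 21.65
position: [0.5671, -0.2893, 0.1386]
tool_rot: [3.139, -0.004, -2.9]
force: [0.2, 0.1, -1.5]
grip_width: 0.009
finger_force: 58.6
clock: 21.95
position: [0.5779, -0.2872, 0.1418]
tool_rot: [-3.141, 0.0, -2.899]
force: [-0.5, -0.4, -1.3]
grip_width: 0.0093
finger_force: 58.6
[ 0.57790308 -0.28721042  0.14176232] [-3.14115805e+00  1.40197468e-04 -2.89935040e+00]
gap in tool mm [-51.6   0.1  41.8] bracket face tool: -26.4,0,41.5
scene [('bracket_face', [0.6021, -0.2789, 0.1023], 0.52), ('upright_face', [0.6298, -0.2723, 0.1003], 0.9)]
top [('upright_face', [0.6264, -0.2734, 0.1019], 0.42)]
wrist [('bracket_face', [0.6029, -0.2859, 0.1015], 0.63)]
```

```bash
python3 -m jog '[[[-6,0,0,0,0,0,0],[-6,0,0,0,0,0,0],[-4,0,0,0,0,0,0],[-2,0,0,0,0,0,0],[0,0,0,0,0,0,0]]]';python3 -m jog '[[[-1,0,0,0,0,0,0],[-1,0,0,0,0,0,0],[-1,0,0,0,0,0,0],[-1,0,0,0,0,0,0],[0,0,0,0,0,0,0]]]';python3 -m jog '[[[-1,0,0,0,0,0,0],[-1,0,0,0,0,0,0],[-1,0,0,0,0,0,0],[0,0,0,0,0,0,0]]]'
```

```text
clock: 22.9
position: [0.5959, -0.2825, 0.1413]
tool_rot: [3.142, 0.0, -2.899]
force: [0.1, -0.7, -1.6]
grip_width: 0.0092
finger_force: 58.6
clock: 23.4
position: [0.5995, -0.2817, 0.1414]
tool_rot: [-3.142, 0.0, -2.899]
force: [-0.0, 0.5, -1.7]
grip_width: 0.0089
finger_force: 58.6
clock: 23.8
position: [0.6021, -0.2812, 0.1414]
tool_rot: [3.141, -0.001, -2.899]
force: [-3.7, 0.8, 0.2]
grip_width: 0.0094
finger_force: 59.0
```

```bash
python3 -m jog '[[[-1,0,0,0,0,0,0],[-1,0,0,0,0,0,0],[-1,0,0,0,0,0,0],[-1,0,0,0,0,0,0],[0,0,0,0,0,0,0]]]';python3 -m jog '[[[-1,0,0,0,0,0,0],[0,0,0,0,0,0,0],[0,0,0,0,0,0,0]]]'
cat > fr.py <<'E'
from h import *
F=[]
for i in range(6):
    p,r,s=T(); F.append(r.inv().apply(s['force'])); f=bot.grab_frame('scene')
print(p,s['tool_rot'],np.mean(F,0).round(2),np.std(F,0).round(2))
fx=np.array([.628,-.2747,.1]); print('face-in-tool',(r.inv().apply(fx-p)*1000).round(1))
print([(q,np.round(x['xyz'],4).tolist(),round(x['conf'],2)) for q in('bracket_face','upright_face') for x in bot.spot_point(q,f)[:1]])
E
python3 fr.py
```

```text
clock: 24.3
position: [0.6058, -0.2803, 0.1413]
tool_rot: [3.141, -0.001, -2.9]
force: [-6.7, -0.8, 2.5]
grip_width: 0.0091
finger_force: 59.3
clock: 24.6
position: [0.6066, -0.2801, 0.1413]
tool_rot: [3.141, -0.001, -2.9]
force: [-7.9, -1.2, 3.0]
grip_width: 0.0093
finger_force: 59.4
[ 0.60651675 -0.28013068  0.14131314] [ 3.14126847e+00 -1.50130064e-03 -2.89968610e+00] [ 8.18  0.87 -2.6 ] [0.47 0.43 0.42]
face-in-tool [-22.2   0.1  41.3]
[('bracket_face', [0.6309, -0.274, 0.1007], 0.6), ('upright_face', [0.6354, -0.2705, 0.0962], 0.82)]
```

```bash
python3 -m jog '[[[-1,0,0,0,0,0,0],[-1,0,0,0,0,0,0],[-0.3,0,0,0,0,0,0],[0,0,0,0,0,0,0],[0,0,0,0,0,0,0]]]'; python3 fr.py; python3 - <<'E'
from h import *
f=bot.grab_frame('scene');save(f,'fin.png')
cv2.imwrite('pics/fc.png',cv2.resize(f['img'][100:310,120:400][...,::-1],None,fx=2.8,fy=2.8,interpolation=2))
print([(q,np.round(x['xyz'],4).tolist(),round(x['conf'],2)) for q in('blade','blade_tip','lid_lip','screwdriver','wrench','tape') for x in bot.spot_point(q,f)[:1]])
E
```

```text
clock: 25.5
position: [0.6085, -0.2797, 0.1413]
tool_rot: [3.141, -0.002, -2.9]
force: [-10.1, -1.5, 4.7]
grip_width: 0.0092
finger_force: 59.5
[ 0.60852775 -0.27967659  0.14129327] [ 3.14119651e+00 -1.97500278e-03 -2.89978296e+00] [10.    1.03 -3.97] [0.26 0.35 0.67]
face-in-tool [-20.2   0.2  41.3]
[('bracket_face', [0.6313, -0.2723, 0.102], 0.64), ('upright_face', [0.6345, -0.269, 0.0987], 0.75)]
[('blade', [0.436, -0.0468, 0.0024], 0.77), ('blade_tip', [0.5345, -0.0453, 0.0144], 0.79), ('lid_lip', [0.7337, 0.1324, 0.2028], 0.67), ('screwdriver', [0.4283, -0.1504, 0.0029], 0.9), ('wrench', [0.4343, 0.0575, 0.0005], 0.62), ('tape', [0.6202, -0.0902, 0.0016], 0.59)]
```

View pics/fc.png

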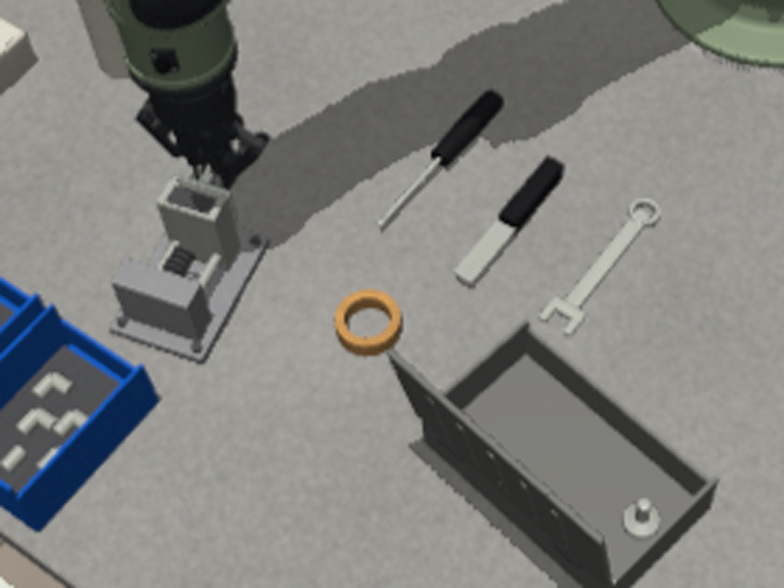

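The picture shows the bracket pressed on the upright at (195,200), the lid standing up, and the lever flat at (510,220). Everything else is in its place. Push is 10 N and steady, so I'm handing in.

```bash
python3 -c "
from workcell import bot
print(bot.job_done())"
```

```text
the job is handed in; nothing more can be done
None
```

I handed the job in at about 26 s, with the bracket held on the upright at about 10 N, centred and flush to within about 2 mm by my measurements. The lid is open at about 1.7 rad, the lever lies flat on the bench, and nothing else was disturbed; the verdict was not shown to me.

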